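# Load the carrier into the test bay and bolt it in

### The job

Put the green breadboard carrier into the blue test bay: with its white breadboard end first, slide it along the lane under the overhanging lips of the rails until it is fully home against the stop beneath the grey hood. Then slide the red-knobbed bolt fully shut across the lane behind it, let go, and leave the other things on the bench where they are.

Things in the scene. Friction and masses are not known exactly. Their poses are not given: they have to be found in the camera images.
- bay: Test bay fixed to the bench: blue base plate 300 (x) x 170 (y) x 8 mm; its top is the bed. Origin: centre of its underside, on the bench. +x points into the bay, towards the grey hood; +y to the side of the red bolt knob. A straight lane along x, centred on y = 0, leads from the open front (-x) to the stop
- bay_mouth (a point): Middle of the rails' front end, on the bed: bay (-40, 0, 8) mm. Aluminium rails run x = -40 to 128, 98 mm apart. Each has a lip over the lane: underside 12 mm above the bed, top at bay z = 26, leaving an open slot y = -37 to 37. In front, yellow ears (x = -105 to -66, 14 mm above the bed) funnel from 125 to 98 mm wide
- bay_stop (a point): Middle of the stop wall, on the bed: bay (128, 0, 8) mm. It is inside the grey hood, which bridges the lane from x = 70 to 150 mm, 150 mm wide (y), underside at bay z = 36 mm, top at z = 60 mm
- carrier: Loose green plate 170 (x) x 90 (y) x 8 mm, 0.25 to 0.5 kg, flat on the bench left or right of the bay. Origin: centre of its underside, z up. White breadboard (50 x 55 mm, top z = 17 mm) on its +x end, the nose. Red and black terminals (16 mm diameter, top z = 28 mm) on the tail at x = -65, y = +/-20 mm
- carrier_nose (a point): Middle of the carrier's front (nose) edge, on its underside: carrier (85, 0, 0) mm
- carrier_grip (a point): In the carrier's black upright grip block, 16 mm below its top: carrier (-15, 0, 42) mm. The block is 36 (x) x 20 (y) mm, z = 8 to 58 mm, centred at x = -15, y = 0
- bolt (a joint): Steel cross-bolt of the bay, sliding along the bay's -y across the lane at bay x = -60 to -48 mm, z = 9.5 to 21.5 mm. 0 = drawn back, clear of the lane; 0.070 m = fully shut, its end 4 mm past the lane's middle. A carrier against the stop has its tail 6 mm clear of it. Stays where left, friction 1.2 N
- bolt_knob (a point): On the axis of the bolt's red upright knob (22 mm diameter, bay z = 20 to 66 mm), 14 mm below its top. At joint 0 it is at bay x = -54, y = 115 mm; shut at y = 45 mm
- meter: Bystander: orange hand-held multimeter, 150 x 75 x 34 mm, lying flat (dial 6 mm proud); origin at the centre of its underside
- breadboard: Bystander: spare bare white breadboard, 83 x 55 x 9 mm, lying flat; origin at the centre of its underside
- spool: Bystander: grey solder spool, 60 mm diameter, 45 mm tall; origin at the centre of its underside
- screwdriver: Bystander: yellow-handled screwdriver lying flat, 170 mm long
- flux: Bystander: amber flux bottle, 48 mm diameter, 110 mm tall; origin at the centre of its underside
- partsbin: Bystander: open blue parts bin, 120 x 90 x 45 mm; origin at the centre of its underside
- mug: Bystander: white mug, 76 mm diameter, 90 mm tall; origin at the centre of its underside
There are look-alikes about, which are no part of the job. Of the things that look like the carrier, the larger one is meant.

How it is judged (in metres and radians):
On the way, in this order (a step that is already met when the one before it is completed fails the run):
1. the carrier is in the lane, breadboard end first, flat on the bed and home against the stop (within 8 mm), the bolt not yet shut (x of carrier_nose in the frame of bay above 0.12 m and y of carrier_nose in the frame of bay between -0.007 and 0.007 m and z of carrier_nose in the frame of bay between 0.003 and 0.014 m and angle between the x axis of carrier and the x axis of bay, either way round below 0.08 rad), for 0.2 s.
2. the bolt is shut behind it (at least 0.062 m) (all of step 1 and value of joint bolt above 0.062 m), for 0.2 s.
At the end, for the whole second after the job is handed in: The carrier lies in the lane with its nose within 8 mm of the stop, within 7 mm of the lane's middle, flat on the bed (underside -5 to +6 mm from it), aligned with the lane within 0.08 rad, and at rest; the bolt is at 0.062 m or more (all of step 2 and linear speed of carrier below 0.02 m/s); the robot touches nothing.
It fails at once if another thing on the bench (multimeter, spare breadboard, spool, screwdriver, flux bottle, parts bin, mug) is moved by more than 30 mm (distance of any of meter, breadboard, spool, screwdriver, flux, partsbin, mug from where it was at the start of the episode above 0.03 m).
It also fails if it takes over 64 s, if anything falls off the work surface, if the arm or the gripper's body presses on something with over 40 N, if the wrist force passes 120 N, or if a joint passes its speed limit or range.

### The arm

A 6-joint arm with a two-finger parallel gripper is mounted at the origin on the work surface. World frame = base frame: x ahead of the robot, y to its left, z up, the work surface at z = 0. Lengths are in mm, angles in rad, forces in N, time in s.
With the tool pointing down it reaches from about 350 to 775 mm from the base axis. Payload 7.3 kg.
Tool frame: the origin (TCP) lies midway between the tips of the shut fingers; the grasp point (between the pads) lies 19 mm behind it; z points along the fingers, y is the line along which they close (so a half turn about z gives the same grasp; the last joint's range is limited). The gripper opens to 92 mm and grips with 3 to 60 N. Pads are 19 mm wide; open, the fingers measure 130 mm over their backs; the gripper's body (75 mm by 190 mm) begins 47 mm behind the grasp point.
Start: joints at [1.038, 0.342, 1.524, -0, 1.275, -0.146], TCP at [198.031, 486.239, 226.741] pointing down, gripper open.
Joint ranges: [-2.53, 2.53], [-0.77, 2.02], [0.04, 2.7], [-1, 4.14], [0.28, 2.66], [-3.11, 3.11]. Speed limits (rad/s): [2.57, 2.57, 3.14, 3.14, 3.14, 3.14].

### API

Orientations are given as [roll, pitch, yaw] about the fixed x, y, z axes, in that order (R = Rz(yaw) Ry(pitch) Rx(roll)).
In Python, from plant import bot gives the robot as it stands.
- The arm moves only by the tool servo_tool, never from a script. Its argument "deltas" is a list of rows, each a list of 2 entries, a list of its own where there are three numbers: the shift along the tool's x, y, z in m, then the turn, a rotation vector about the tool's x, y, z in degrees. A call has 1 to 20 rows; each row shifts and turns the commanded pose from where the row before left it, along the tool's axes as they then stand; what a row does not reach is not made up. A row lasts 1/8 s, in which the tool goes at most 62.5 mm and 10.7 degrees, less where a joint would pass 70% of its speed; a pose out of reach is approached as far as the arm can. A call with a gripper value outside its range is refused whole. "fingers" is the opening, from 0 (shut) to 1 (fully open), set as the call begins (left out, the last holds). The fingers move at their own pace and stop on an object; the grip force is fixed at half the most. Time passes only in rows, so rows that do not move let the fingers close. It gives the time, the measured TCP pose, the force, the opening and the grip force at its end, in the units of the state.
- bot.get_obs(): the state, without advancing time (a new reading comes with each control period).
- bot.capture(name): name is "scene" or "top" or "wrist"; returns the picture (480x640x3 uint8, red, green, blue); there is no depth.
- bot.camera_model(name): a dict with "mtx" (3x3 intrinsics, pixels), "xyz" and "rotation" of the camera in the world. Camera axes: x right, y down, z forward; pixel columns grow to the right and rows downward; lengths in mm; the calibration is good to about 2 mm. A picture is of the moment at which its call begins: read the wrist's pose just before it. camera_model takes no time and is no camera call; for the wrist camera it gives the pose at the moment of the call.
- bot.close_job(): hands the job in; it is judged then, once.
The state is a dict: "time": time; "joint_positions": joint angles; "dq": joint speeds; "tau": joint torques, N m; "tool_pos": TCP position; "tcp_rot": TCP orientation; "contact_force": force on the tool from outside, world axes, zero at the start; "moment": the same for the moment, N m; "grip_width": finger opening in mm; "finger_force": force on a finger pad.
Only numpy, scipy, OpenCV 4.12 (cv2) and the standard library are available. Lean on these libraries where they do the work, as an engineer would, in place of code of your own. Each camera call takes 0.05 s, during which the arm holds its last target. There are 200 camera calls.

## Working session

There is one attempt and no reset: what is moved stays moved. The work goes in short steps, Python scripts to look and compute and a tool call to move; the robot and the scene stay as the last step left them, time stands still between calls to the robot, and variables do not carry over. Pictures are saved under pics/ and viewed, at most 10 in all, crops included, and the job is handed in when it is done.

Besides the shell and the picture viewer there is one more tool, called after ">>>" by a JSON object that holds its "name" and its "arguments". servo_tool: Moves the arm, as the interface text tells. Its arguments: {"type":"object","properties":{"deltas":{"type":"array"},"fingers":{"type":"number"}},"required":["deltas"]}

```bash
mkdir -p pics
python3 - <<'E'
from plant import bot
import cv2
for n in("top","scene"):
    cv2.imwrite(f"pics/{n}0.png",bot.capture(n)[:,:,::-1]); m=bot.camera_model(n); print(n,m)
print(bot.get_obs())
E
```

```text
top {'mtx': array([[563.22722433,   0.        , 318.1126623 ],
       [  0.        , 563.22722433, 240.07957273],
       [  0.        ,   0.        ,   1.        ]]), 'xyz': array([ 434.65412396,    1.62061852, 1387.79992971]), 'rotation': array([-3.07534648e+00, -2.72297795e-03, -1.56488069e+00])}
scene {'mtx': array([[435.65893862,   0.        , 315.22571621],
       [  0.        , 435.65893862, 238.56695062],
       [  0.        ,   0.        ,   1.        ]]), 'xyz': array([1106.83878195,  190.6589048 ,  641.40785131]), 'rotation': array([-2.30815312, -0.01115535,  1.91621573])}
{'time': 0.1, 'joint_positions': array([ 1.03800451e+00,  3.42644637e-01,  1.52488872e+00,  1.67278054e-06,
        1.27537807e+00, -1.46007817e-01]), 'dq': array([ 0.00138699, -0.00227826, -0.00334844, -0.00012539,  0.00015878,
        0.00023071]), 'tau': array([ 1.69637944e-03, -4.32002807e+01, -2.44694030e+01,  7.20320782e-02,
        5.26177045e-02,  3.28254970e-06]), 'tool_pos': array([197.84383512, 485.92667424, 226.13025399]), 'tcp_rot': array([-3.14028815e+00, -1.93449869e-04,  2.75480804e+00]), 'contact_force': array([0.48756902, 0.03322927, 0.4036367 ]), 'moment': array([-0.01081512, -0.03147736, -0.01508448]), 'finger_force': 0.0, 'grip_width': 91.7357277556388}
```

View pics/top0.png

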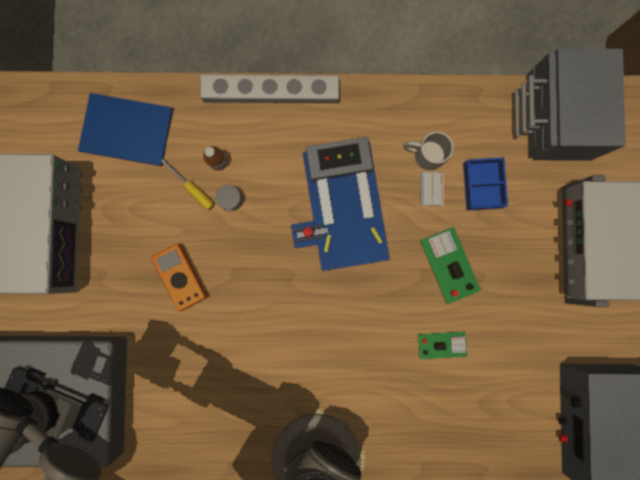

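View pics/scene0.png

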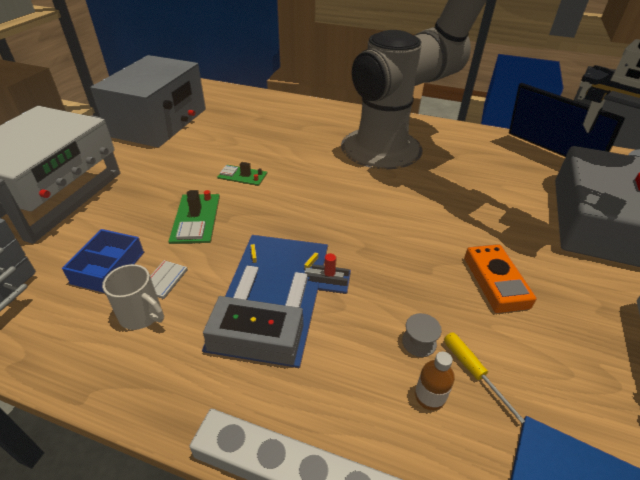

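```bash
cat > h.py <<'E'
import numpy as np,cv2
from scipy.spatial.transform import Rotation as Ro
from plant import bot
def ray(m,uv,z):
    R=Ro.from_euler('xyz',m["rotation"]).as_matrix()
    uv=np.atleast_2d(np.array(uv,float)); d=np.c_[uv,np.ones(len(uv))]@np.linalg.inv(m["mtx"]).T@R.T
    return m["xyz"]+d*((z-m["xyz"][2])/d[:,2])[:,None]
def proj(m,P):
    R=Ro.from_euler('xyz',m["rotation"]).as_matrix()
    q=(np.atleast_2d(P)-m["xyz"])@R@m["mtx"].T
    return q[:,:2]/q[:,2:]
E
python3 - <<'E'
from h import *
m=bot.camera_model("top"); im=cv2.imread("pics/top0.png"); hsv=cv2.cvtColor(im,cv2.COLOR_BGR2HSV)
g=cv2.inRange(hsv,(40,80,30),(85,255,255))
g=cv2.morphologyEx(g,cv2.MORPH_CLOSE,np.ones((15,15)))
for c in cv2.findContours(g,0,2)[0]:
    if cv2.contourArea(c)>300:
        P=ray(m,c[:,0],8)[:,:2].astype(np.float32); print(cv2.minAreaRect(P),cv2.boxPoints(cv2.minAreaRect(P)).round())
r=cv2.inRange(hsv,(0,150,90),(6,255,255))|cv2.inRange(hsv,(174,150,90),(180,255,255))
for c in cv2.findContours(r,0,2)[0]:
    if cv2.contourArea(c)>8: print("red",c[:,0].mean(0),ray(m,c[:,0].mean(0),66))
cv2.imwrite("pics/c1.png",cv2.resize(im[130:370,285:495],None,fx=2.5,fy=2.5,interpolation=2)[:600])
E
```

```text
((273.2140808105469, -303.4739685058594), (59.59893798828125, 113.79969787597656), 3.847411632537842) [[ 240. -249.]
 [ 247. -362.]
 [ 307. -358.]
 [ 299. -245.]]
((467.19879150390625, -325.0801086425781), (168.70628356933594, 89.60270690917969), 22.48711585998535) [[ 372. -316.]
 [ 406. -399.]
 [ 562. -334.]
 [ 528. -251.]]
red [563.625 438.75 ] [[  67.69430076 -569.05901131   66.        ]]
red [454.5   293.125] [[ 399.97124384 -321.19126725   66.        ]]
red [307.  232.2] [[540.79666584  24.8096327   66.        ]]
red [568.57142857 201.14285714] [[ 618.29314613 -593.420521     66.        ]]
```

View pics/c1.png

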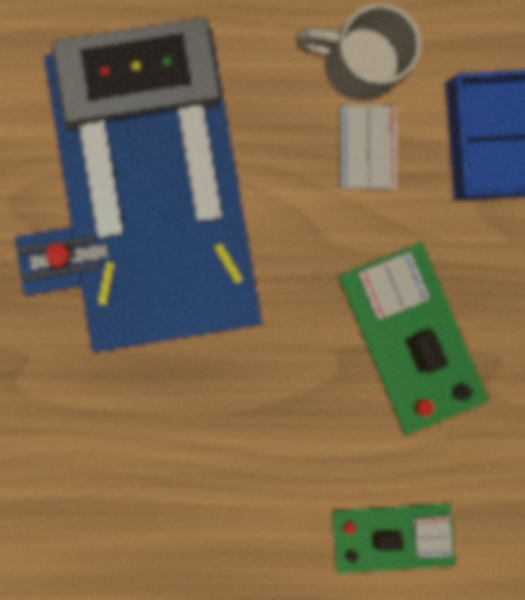

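Run:
```python
from h import *
from scipy.optimize import least_squares
m=bot.camera_model("top")
B=np.array([[-150,85,8],[-150,-85,8],[70,-75,60],[150,75,60],[150,-75,60],[-40,37,26],[-40,-37,26],[-54,115,66]],float)
uv=np.array([[93,351],[261,323],[219,98],[53,42],[205,17],[122,234],[195,220],[55,256]])/2.5+[285,130]
def f(p): 
    return (proj(m,Ro.from_euler('z',p[2]).apply(B)+[p[0],p[1],0])-uv).ravel()
s=least_squares(f,[560,-60,.15],x_scale=[10,10,.05],loss='soft_l1'); p=s.x
print(p,np.degrees(p[2]));print(f(p).reshape(-1,2).round(1))
T=lambda b:Ro.from_euler('z',p[2]).apply(b)+[p[0],p[1],0]
print(T([[-280,0,0],[-120,0,8],[28,0,8],[43,0,0],[-54,115,0],[-54,45,0],[-55,0,8]]).round(1))
th=np.radians(22.5);print("grip",467.2-15*np.cos(th),-325.1-15*np.sin(th))
print(bot.get_obs()["tool_pos"])
```

```text
[ 6.12101789e+02 -6.92539501e+01  1.71236789e-01] 9.81114533227557
[[-0.4  0.9]
 [ 0.8  0.6]
 [ 0.4 -0.4]
 [-0.8 -0.5]
 [ 0.3 -0.7]
 [ 0.1 -0.4]
 [ 0.9  0.2]
 [-4.3  0.4]]
[[ 336.2 -117.     0. ]
 [ 493.9  -89.7    8. ]
 [ 639.7  -64.5    8. ]
 [ 654.5  -61.9    0. ]
 [ 539.3   34.9    0. ]
 [ 551.2  -34.1    0. ]
 [ 557.9  -78.6    8. ]]
grip 453.34180701233066 -330.84025148547636
[197.84383512 485.92667424 226.13025399]
```

The carrier candidates are the large one at px (450,265), which measures 169×90 mm, and the small one at (442,345), which measures 114×60 mm. The large one matches the 170×90 description, and the crop shows its breadboard end pointing up the image (+x).

In the crop, the bay is open at the bottom with its hood at the top and the knob at the left. I'll move over the carrier now.

>>> {"name": "servo_tool", "arguments": {"deltas": [[[-0.0485, -0.0323, 0], [0, 0, 0]], [[-0.0485, -0.0323, 0], [0, 0, 0]], [[-0.0485, -0.0323, 0], [0, 0, 0]], [[-0.0485, -0.0323, 0], [0, 0, 0]], [[-0.0485, -0.0323, 0], [0, 0, 0]], [[-0.0485, -0.0323, 0], [0, 0, 0]], [[-0.0485, -0.0323, 0], [0, 0, 0]], [[-0.0485, -0.0323, 0], [0, 0, 0]]]}}

```text
time: 1.1
tool_pos: [460.5, 98.8, 226.6]
tcp_rot: [3.141, -0.0, 2.755]
contact_force: [1.5, 0.4, -0.1]
grip_width: 91.5
finger_force: 0.0
```

>>> {"name": "servo_tool", "arguments": {"deltas": [[[0, 0, 0], [0, 0, 9.66]], [[0, 0, 0], [0, 0, 9.66]], [[0, 0, 0], [0, 0, 9.66]], [[0, 0, 0], [0, 0, 9.66]], [[0, 0, 0], [0, 0, 9.66]], [[0, 0, 0], [0, 0, 9.66]], [[0, 0, 0], [0, 0, 9.66]], [[0, 0, 0], [0, 0, 9.66]], [[0, 0, 0], [0, 0, 9.66]], [[0, 0, 0], [0, 0, 9.66]], [[0, 0, 0], [0, 0, 9.66]], [[0, 0, 0], [0, 0, 9.66]], [[0, 0, 0], [0, 0, 9.66]], [[0, 0, 0], [0, 0, 9.66]]]}}

```text
time: 2.85
tool_pos: [459.6, 100.6, 226.4]
tcp_rot: [-3.141, 0.001, 0.389]
contact_force: [-0.2, 0.1, -0.8]
grip_width: 91.6
finger_force: 0.0
```

>>> {"name": "servo_tool", "arguments": {"deltas": [[[-0.0189, 0.044, 0], [0, 0, 0]], [[-0.0189, 0.044, 0], [0, 0, 0]], [[-0.0189, 0.044, 0], [0, 0, 0]], [[-0.0189, 0.044, 0], [0, 0, 0]]]}}

```text
time: 3.35
tool_pos: [457.4, -92.4, 226.5]
tcp_rot: [-3.141, 0.0, 0.395]
contact_force: [0.3, 0.6, -0.4]
grip_width: 91.9
finger_force: 0.0
```

Run:
```python
from h import *
import pickle
m=bot.camera_model("wrist");im=bot.capture("wrist")[:,:,::-1];cv2.imwrite("pics/w1.png",im);pickle.dump(m,open("w1.pkl","wb"));print(m,bot.get_obs()["tool_pos"])
```

```text
{'mtx': array([[369.12155354,   0.        , 316.43767828],
       [  0.        , 369.12155354, 249.14605953],
       [  0.        ,   0.        ,   1.        ]]), 'xyz': array([519.37232012, -65.95661877, 384.91648053]), 'rotation': array([ 2.88705543e+00,  3.60372423e-04, -1.17672772e+00])} [457.57101909 -97.3409715  226.4297831 ]
```

>>> {"name": "servo_tool", "arguments": {"deltas": [[[-0.0189, 0.044, 0], [0, 0, 0]], [[-0.0189, 0.044, 0], [0, 0, 0]], [[-0.0189, 0.044, 0], [0, 0, 0]], [[-0.0189, 0.044, 0], [0, 0, 0]], [[-0.0189, 0.044, 0], [0, 0, 0]], [[0, 0, 0], [0, 0, 0]]]}}

```text
time: 4.15
tool_pos: [454.4, -333.0, 225.6]
tcp_rot: [-3.141, 0.001, 0.391]
contact_force: [0.7, -0.1, 0.5]
grip_width: 91.7
finger_force: 0.0
```

Run:
```python
from h import *
import pickle
m=bot.camera_model("wrist");im=bot.capture("wrist")[:,:,::-1];cv2.imwrite("pics/w2.png",im);pickle.dump(m,open("w2.pkl","wb"))
a=cv2.imread("pics/w1.png");cv2.imwrite("pics/w12.png",cv2.resize(np.hstack([a,im]),(800,300)))
hsv=cv2.cvtColor(im,cv2.COLOR_BGR2HSV)
g=cv2.inRange(hsv,(40,80,30),(85,255,255));g=cv2.morphologyEx(g,cv2.MORPH_CLOSE,np.ones((25,25)))
c=max(cv2.findContours(g,0,2)[0],key=cv2.contourArea)
r=cv2.minAreaRect(ray(m,c[:,0],8)[:,:2].astype(np.float32));print(r,cv2.boundingRect(c))
o=bot.get_obs();print(o["tool_pos"],o["tcp_rot"])
```

```text
((467.2860412597656, -325.3848571777344), (168.6632843017578, 89.50260925292969), 22.42965316772461) (269, 119, 93, 166)
[ 454.52966364 -331.13500986  225.7211165 ] [-3.13985019e+00  4.71213218e-04  3.92055082e-01]
```

View pics/w12.png

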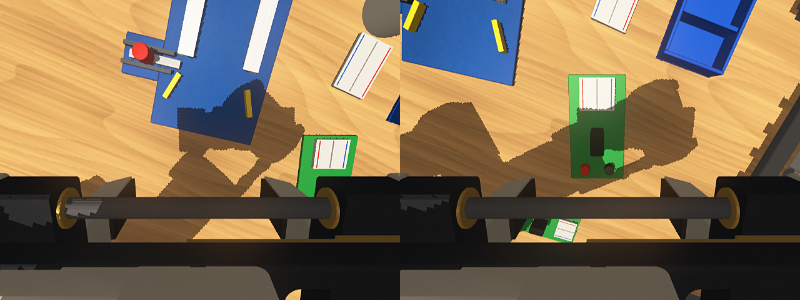

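The wrist view on the right shows the carrier at about px (955,200) of the original pair, and its measured centre matches the top view within 0.5 mm. I'll descend and grip.

>>> {"name": "servo_tool", "arguments": {"deltas": [[[-0.001, 0, 0.045], [0, 0, 0]], [[0, 0, 0.045], [0, 0, 0]], [[0, 0, 0.045], [0, 0, 0]], [[0, 0, 0.04], [0, 0, 0]], [[0, 0, 0.02], [0, 0, 0]], [[0, 0, 0.0077], [0, 0, 0]], [[0, 0, 0], [0, 0, 0]], [[0, 0, 0], [0, 0, 0]]]}}

```text
time: 5.2
tool_pos: [454.8, -330.9, 25.1]
tcp_rot: [3.14, -0.001, 0.395]
contact_force: [-0.6, -0.2, 0.5]
grip_width: 91.9
finger_force: 0.0
```

>>> {"name": "servo_tool", "arguments": {"deltas": [[[0, 0, 0], [0, 0, 0]], [[0, 0, 0], [0, 0, 0]], [[0, 0, 0], [0, 0, 0]], [[0, 0, 0], [0, 0, 0]], [[0, 0, 0], [0, 0, 0]], [[0, 0, 0], [0, 0, 0]], [[0, 0, 0], [0, 0, 0]], [[0, 0, 0], [0, 0, 0]], [[0, 0, 0], [0, 0, 0]], [[0, 0, 0], [0, 0, 0]]], "fingers": 0}}

```text
time: 6.45
tool_pos: [454.2, -330.9, 24.0]
tcp_rot: [3.141, -0.0, 0.394]
contact_force: [0.2, 0.2, -0.5]
grip_width: 19.7
finger_force: 30.0
```

Run:
```python
from h import *
import pickle
from scipy.optimize import least_squares
m=pickle.load(open("w1.pkl","rb")); a=cv2.imread("pics/w1.png")
p=[612.1,-69.25,.1712]
T=lambda b:Ro.from_euler('z',p[2]).apply(b)+[p[0],p[1],0]
B=np.array([[-150,85,8],[-150,-85,8],[-40,37,26],[-40,-37,26],[-54,115,66]],float)
uv=proj(m,T(B));print(uv.round(1))
for q in uv: cv2.circle(a,tuple((q).round().astype(int)),1,(0,255,255),-1)
cv2.imwrite("pics/w1c.png",cv2.resize(a[0:240,180:480],None,fx=2.5,fy=2.5,interpolation=2))
```

```text
[[240.5 196.9]
 [401.3 233.1]
 [309.6  92. ]
 [388.5 111.2]
 [209.4  79.1]]
```

View pics/w1c.png

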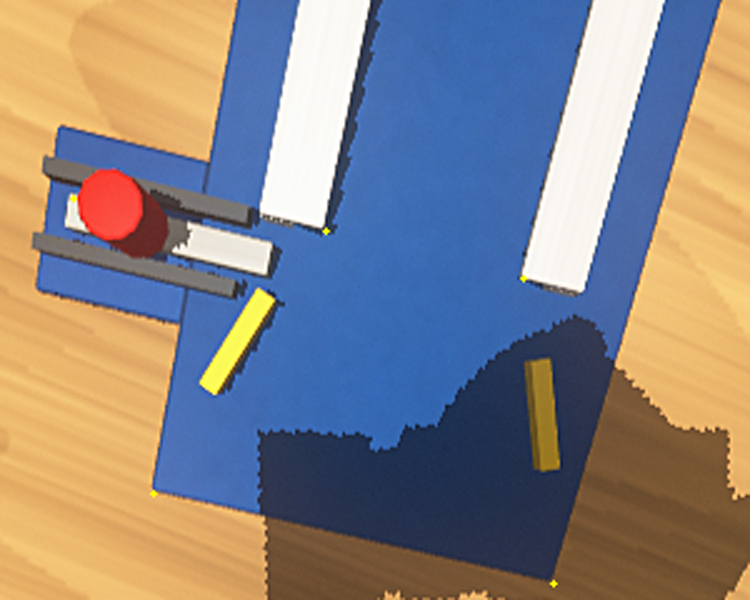

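The projected corners sit on the real plate and lip corners in this view, so the bay pose is good. The knob at crop (110,200) shows the bolt is already about 13 mm out but still clear of the lane. I'll lift the carrier and take it to the front of the bay.

>>> {"name": "servo_tool", "arguments": {"deltas": [[[0, 0, -0.006], [0, 0, 0]], [[0, 0, -0.015], [0, 0, 0]], [[0, 0, -0.02], [0, 0, 0]], [[0, 0, -0.02], [0, 0, 0]], [[0, 0, -0.005], [0, 0, 0]], [[0.002, -0.0155, 0], [0, 0, 0]], [[0.004, -0.033, 0], [0, 0, 0]], [[0.004, -0.033, 0], [0, 0, 0]], [[0.004, -0.033, 0], [0, 0, 0]], [[0.004, -0.033, 0], [0, 0, 0]], [[0.004, -0.033, 0], [0, 0, 0]], [[0.004, -0.033, 0], [0, 0, 0]], [[0.0017, -0.017, 0], [0, 0, 0]], [[0, 0, 0], [0, 0, 4.27]], [[0, 0, 0], [0, 0, 4.25]], [[0, 0, 0], [0, 0, 4.25]], [[0, 0, 0], [0, 0, 0]], [[0, 0, 0], [0, 0, 0]]]}}

```text
time: 8.7
tool_pos: [391.0, -107.3, 89.9]
tcp_rot: [-3.141, 0.0, 0.173]
contact_force: [-0.6, -0.1, -3.6]
grip_width: 19.8
finger_force: 30.0
```

Run:
```python
from h import *
import pickle
o=bot.get_obs();m=bot.camera_model("wrist");im=bot.capture("wrist")[:,:,::-1];cv2.imwrite("pics/w3.png",im);pickle.dump(m,open("w3.pkl","wb"))
hsv=cv2.cvtColor(im,cv2.COLOR_BGR2HSV)
z0=o["tool_pos"][2]-24
g=cv2.inRange(hsv,(40,80,30),(85,255,255));g=cv2.morphologyEx(g,cv2.MORPH_CLOSE,np.ones((25,25)))
c=max(cv2.findContours(g,0,2)[0],key=cv2.contourArea)
r=cv2.minAreaRect(ray(m,c[:,0],z0+8)[:,:2].astype(np.float32));print(r)
print(o["tool_pos"],o["tcp_rot"],o["contact_force"],o["moment"],o["grip_width"])
b=Ro.from_euler('z',-.1712)
print("tcp bay",b.apply(o["tool_pos"]-[612.1,-69.2,0]),"carrier c bay",b.apply(np.array([*r[0],0])-[612.1,-69.2,0]))
w=pickle.load(open("w1.pkl","rb"));print("bolt end bay",b.apply(ray(w,[180+272/2.5,258/2.5],21.5)[0]-[612.1,-69.2,0]))
```

```text
((440.5303039550781, -98.09476470947266), (96.28165435791016, 89.42739868164062), 9.876678466796875)
[ 390.96701866 -107.26245135   89.85122498] [-3.14135339e+00  2.01007459e-04  1.72899434e-01] [-0.62095826 -0.10062453 -3.56793973] [-0.06061913  0.1287726   0.02714477] 19.777969229092843
tcp bay [-2.24384754e+02  1.67286758e-01  8.98512250e+01] carrier c bay [-173.9841798     0.75710578    0.        ]
bolt end bay [-53.03115101  53.83291523  21.5       ]
```

View pics/w3.png

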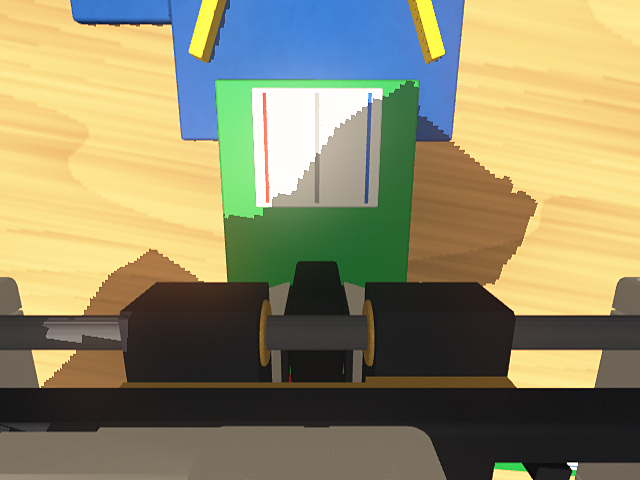

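The carrier hangs straight in the grip with its nose edge at row 80, columns 216–418, centred on the bay. I'll check for nose droop before entering the lane.

Run:
```python
from h import *
import pickle
from scipy.optimize import least_squares
m=pickle.load(open("w3.pkl","rb"));im=cv2.imread("pics/w3.png");hsv=cv2.cvtColor(im,cv2.COLOR_BGR2HSV)
g=cv2.inRange(hsv,(40,80,30),(85,255,255))|cv2.inRange(hsv,(0,0,90),(180,60,255))*0
g=cv2.morphologyEx(g,cv2.MORPH_CLOSE,np.ones((25,25)))
b=Ro.from_euler('z',-.1729)
tcp=np.array([391,-107.3,89.9])
L,R,N=[],[],[]
for v in range(95,275,6):
    u=np.where(g[v,150:480])[0]+150; L.append([u[0]-.5,v]); R.append([u[-1]+.5,v])
for u in range(235,400,8):
    N.append([u,np.where(g[:,u])[0][0]-.5])
# carrier local pts plane: fit dz, pitch, roll, yaw, dx, dy of top face
def f(p):
    Rm=Ro.from_euler('z',.1729)*Ro.from_euler('xyz',p[3:6]); o=tcp+Ro.from_euler('z',.1729).apply([p[0],p[1],p[2]])
    Ri=Rm.inv(); c=Ri.apply(m["xyz"]-o)
    Rc=Ro.from_euler('xyz',m["rotation"]).as_matrix(); Ki=np.linalg.inv(m["mtx"])
    def loc(uv):
        d=Ri.apply(np.c_[uv,np.ones(len(uv))]@Ki.T@Rc.T); return c+d*(-c[2]/d[:,2])[:,None]
    return np.r_[loc(L)[:,1]-45,loc(R)[:,1]+45,loc(N)[:,0]-99.2,[p[0]/.5*1]]
s=least_squares(f,[0,0,-16,0,0,0]);print(s.x[:3],np.degrees(s.x[3:]),np.abs(s.fun).max())
```

```text
[ -0.39561656   0.15711035 -17.20912165] [ 2.07007288  0.07310208 -0.0523649 ] 0.7912331162662217
```

>>> {"name": "servo_tool", "arguments": {"deltas": [[[0, 0, 0.02], [0, 0, 0.1]], [[0, 0, 0.02], [0, 0, 0]], [[0, 0, 0.01], [0, 0, 0]], [[0, 0, 0.006], [0, 0, 0]], [[0, 0, 0], [0, 0, 0]], [[0, 0, 0], [0, 0, 0]]]}}

```text
time: 9.5
tool_pos: [391.5, -107.5, 34.4]
tcp_rot: [3.141, -0.001, 0.17]
contact_force: [-0.1, 0.5, -2.5]
grip_width: 19.9
finger_force: 30.0
```

>>> {"name": "servo_tool", "arguments": {"deltas": [[[0.01, 0, 0], [0, 0, 0]], [[0.015, 0, 0], [0, 0, 0]], [[0.015, 0, 0], [0, 0, 0]], [[0.015, 0, 0], [0, 0, 0]], [[0.015, 0, 0], [0, 0, 0]], [[0.015, 0, 0], [0, 0, 0]], [[0.01, 0, 0], [0, 0, 0]], [[0, 0, 0], [0, 0, 0]]]}}

```text
time: 10.5
tool_pos: [485.3, -91.1, 33.9]
tcp_rot: [3.142, -0.0, 0.17]
contact_force: [-0.2, -0.1, -3.9]
grip_width: 19.9
finger_force: 30.0
```

>>> {"name": "servo_tool", "arguments": {"deltas": [[[0.01, 0, 0], [0, 0, 0]], [[0.015, 0, 0], [0, 0, 0]], [[0.015, 0, 0], [0, 0, 0]], [[0.015, 0, 0], [0, 0, 0]], [[0.015, 0, 0], [0, 0, 0]], [[0.015, 0, 0], [0, 0, 0]], [[0.015, 0, 0], [0, 0, 0]], [[0.015, 0, 0], [0, 0, 0]], [[0.015, 0, 0], [0, 0, 0]], [[0.01, 0, 0], [0, 0, 0]], [[0.005, 0, 0], [0, 0, 0]], [[0, 0, 0], [0, 0, 0]]]}}

```text
time: 12.0
tool_pos: [627.5, -66.7, 33.8]
tcp_rot: [-3.141, 0.0, 0.17]
contact_force: [0.4, -0.2, -3.9]
grip_width: 19.7
finger_force: 30.0
```

>>> {"name": "servo_tool", "arguments": {"deltas": [[[0.004, 0, 0], [0, 0, 0]], [[0.004, 0, 0], [0, 0, 0]], [[0.003, 0, 0], [0, 0, 0]], [[0, 0, 0], [0, 0, 0]]]}}

```text
time: 12.5
tool_pos: [638.7, -64.8, 34.0]
tcp_rot: [-3.142, -0.0, 0.17]
contact_force: [0.4, 0.5, -2.8]
grip_width: 19.8
finger_force: 30.0
```

>>> {"name": "servo_tool", "arguments": {"deltas": [[[0.001, 0, 0.0005], [0, 0, 0]], [[0.001, 0, 0.0005], [0, 0, 0]], [[0, 0, 0], [0, 0, 0]]]}}

```text
time: 12.88
tool_pos: [640.5, -64.5, 32.9]
tcp_rot: [-3.141, 0.0, 0.17]
contact_force: [0.6, 0.9, -2.2]
grip_width: 20.0
finger_force: 30.0
```

>>> {"name": "servo_tool", "arguments": {"deltas": [[[0.001, 0, 0.0005], [0, 0, 0]], [[0, 0, 0], [0, 0, 0]], [[0, 0, 0], [0, 0, 0]]]}}

```text
time: 13.25
tool_pos: [641.4, -64.4, 32.5]
tcp_rot: [-3.142, -0.0, 0.17]
contact_force: [-0.2, 0.6, -2.6]
grip_width: 19.8
finger_force: 30.0
```

>>> {"name": "servo_tool", "arguments": {"deltas": [[[0.001, 0, 0.0005], [0, 0, 0]], [[0.001, 0, 0], [0, 0, 0]], [[0, 0, 0], [0, 0, 0]]]}}

```text
time: 13.62
tool_pos: [641.6, -64.4, 32.2]
tcp_rot: [-3.141, 0.004, 0.17]
contact_force: [-9.6, -2.0, 3.6]
grip_width: 19.6
finger_force: 30.0
```

Contact with the stop at −9.6 N, and the carrier is resting on the bed. I'll release, rise and move over the knob.

>>> {"name": "servo_tool", "arguments": {"deltas": [[[-0.001, 0, 0], [0, 0, 0]], [[0, 0, 0], [0, 0, 0]], [[0, 0, 0], [0, 0, 0]], [[0, 0, 0], [0, 0, 0]], [[0, 0, 0], [0, 0, 0]]], "fingers": 0.55}}

```text
time: 14.25
tool_pos: [642.5, -64.2, 32.0]
tcp_rot: [-3.142, -0.0, 0.17]
contact_force: [0.4, 0.1, 0.4]
grip_width: 50.4
finger_force: 0.0
```

>>> {"name": "servo_tool", "arguments": {"deltas": [[[0, 0, -0.01], [0, 0, 0]], [[0, 0, -0.03], [0, 0, 0]], [[0, 0, -0.05], [0, 0, 0]], [[0, 0, -0.05], [0, 0, 0]], [[0, 0, -0.05], [0, 0, 0]], [[-0.04, -0.034, 0], [0, 0, 0]], [[-0.04, -0.034, 0], [0, 0, 0]], [[-0.04, -0.034, 0], [0, 0, 0]], [[0, 0, 0], [0, 0, 0]], [[0, 0, 0], [0, 0, 0]]], "fingers": 1}}

```text
time: 15.5
tool_pos: [507.9, 15.8, 223.1]
tcp_rot: [3.141, -0.003, 0.17]
contact_force: [0.6, -0.2, 0.5]
grip_width: 91.6
finger_force: 0.0
```

Run:
```python
from h import *
o=bot.get_obs();m=bot.camera_model("wrist");im=bot.capture("wrist")[:,:,::-1];cv2.imwrite("pics/w4.png",im)
b=Ro.from_euler('z',-.1712);hsv=cv2.cvtColor(im,cv2.COLOR_BGR2HSV)
bay=lambda P:b.apply(P-np.array([612.1,-69.2,0]))
r=cv2.inRange(hsv,(0,150,150),(6,255,255))|cv2.inRange(hsv,(174,150,150),(180,255,255))
for c in cv2.findContours(r,0,2)[0]:
    if cv2.contourArea(c)>60: q,R=cv2.minEnclosingCircle(c);print("red",q,R,bay(ray(m,q,66)))
print(bay(o["tool_pos"]),o["tcp_rot"],o["grip_width"])
```

```text
[-88.23282285 101.50872526 223.07910322] [ 3.14072373e+00 -2.51602227e-03  1.70045499e-01] 91.62513748708372
```

View pics/w4.png

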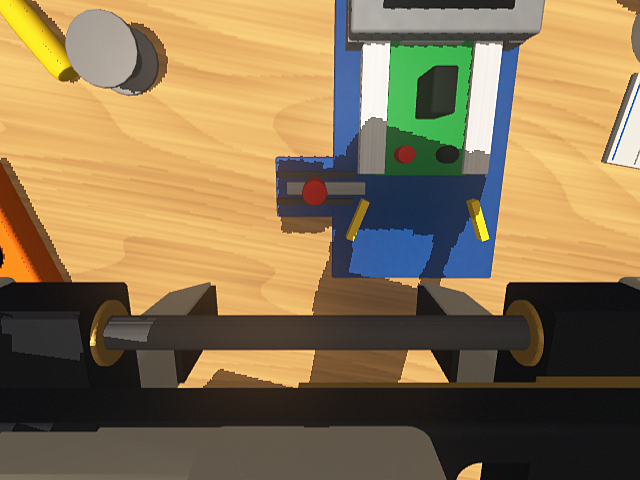

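The carrier is under the lips and hood, with its tail edge at row 175 behind the terminals. The knob top is at px (315,190).

Run:
```python
from h import *
m=bot.camera_model("wrist");im=cv2.imread("pics/w4.png");hsv=cv2.cvtColor(im,cv2.COLOR_BGR2HSV)
b=Ro.from_euler('z',-.1712);bay=lambda P:b.apply(P-np.array([612.1,-69.2,0]))
r=cv2.inRange(hsv,(0,150,60),(8,255,255))[150:230,280:350];c=max(cv2.findContours(r,0,2)[0],key=cv2.contourArea);q,R=cv2.minEnclosingCircle(c)
print(q,R,bay(ray(m,[q[0]+280,q[1]+150],60)),bay(ray(m,[[400,175],[450,176]],16)))
```

```text
(34.0, 41.0) 14.000100135803223 [[-52.04791202 103.72752621  60.        ]] [[-41.04143121  20.34766082  16.        ]
 [-42.10477129 -28.3456375   16.        ]]
```

>>> {"name": "servo_tool", "arguments": {"deltas": [[[0.0342, -0.001, 0], [0, 0, 0]], [[0, 0, 0.05], [0, 0, 0]], [[0, 0, 0.05], [0, 0, 0]], [[0, 0, 0.045], [0, 0, 0]], [[0, 0, 0.028], [0, 0, 0]], [[0, 0, 0.01], [0, 0, 0]], [[0, 0, 0], [0, 0, 0]]]}}

```text
time: 16.42
tool_pos: [541.1, 22.4, 38.8]
tcp_rot: [-3.141, 0.0, 0.169]
contact_force: [0.5, -0.2, 0.7]
grip_width: 91.8
finger_force: 0.0
```

>>> {"name": "servo_tool", "arguments": {"deltas": [[[0, 0, 0], [0, 0, 0]], [[0, 0, 0], [0, 0, 0]], [[0, 0, 0], [0, 0, 0]], [[0, 0, 0], [0, 0, 0]], [[0, 0, 0], [0, 0, 0]], [[0, 0, 0], [0, 0, 0]], [[0, 0, 0], [0, 0, 0]], [[0, 0, 0], [0, 0, 0]], [[0, 0, 0], [0, 0, 0]], [[0, 0, 0], [0, 0, 0]]], "fingers": 0}}

```text
time: 17.68
tool_pos: [540.5, 22.8, 39.0]
tcp_rot: [-3.141, -0.0, 0.17]
contact_force: [-0.4, 0.2, -0.5]
grip_width: 21.5
finger_force: 30.0
```

>>> {"name": "servo_tool", "arguments": {"deltas": [[[0, 0.005, 0], [0, 0, 0]], [[0, 0.01, 0], [0, 0, 0]], [[0, 0.01, 0], [0, 0, 0]], [[0, 0.01, 0], [0, 0, 0]], [[0, 0.01, 0], [0, 0, 0]], [[0, 0.007, 0], [0, 0, 0]], [[0, 0.003, 0], [0, 0, 0]], [[0, 0, 0], [0, 0, 0]]]}}

```text
time: 18.68
tool_pos: [549.8, -31.9, 39.0]
tcp_rot: [3.141, 0.0, 0.17]
contact_force: [0.1, -0.7, -1.0]
grip_width: 21.2
finger_force: 30.0
```

>>> {"name": "servo_tool", "arguments": {"deltas": [[[0, 0.001, 0], [0, 0, 0]], [[0, 0.001, 0], [0, 0, 0]], [[0, 0.001, 0], [0, 0, 0]], [[0, 0, 0], [0, 0, 0]]]}}

```text
time: 19.18
tool_pos: [550.1, -34.0, 39.0]
tcp_rot: [-3.141, 0.0, 0.17]
contact_force: [-1.2, 3.3, 0.7]
grip_width: 21.2
finger_force: 30.0
```

>>> {"name": "servo_tool", "arguments": {"deltas": [[[0, 0.001, 0], [0, 0, 0]], [[0, 0, 0], [0, 0, 0]]]}}

```text
time: 19.42
tool_pos: [550.1, -34.0, 39.0]
tcp_rot: [-3.14, 0.0, 0.17]
contact_force: [-1.4, 6.7, 1.0]
grip_width: 21.2
finger_force: 30.0
```

>>> {"name": "servo_tool", "arguments": {"deltas": [[[0, 0, 0], [0, 0, 0]], [[0, 0, 0], [0, 0, 0]], [[0, 0, 0], [0, 0, 0]], [[0, 0, 0], [0, 0, 0]], [[0, 0, 0], [0, 0, 0]], [[0, 0, 0], [0, 0, 0]]], "fingers": 0.6}}

```text
time: 20.18
tool_pos: [550.4, -35.4, 39.0]
tcp_rot: [-3.142, -0.0, 0.17]
contact_force: [-0.2, -0.5, -0.2]
grip_width: 55.4
finger_force: 0.0
```

>>> {"name": "servo_tool", "arguments": {"deltas": [[[0, 0, -0.02], [0, 0, 0]], [[0, 0, -0.05], [0, 0, 0]], [[0, 0, -0.05], [0, 0, 0]], [[0, 0, -0.05], [0, 0, 0]], [[-0.04, 0, 0], [0, 0, 0]], [[0, 0, 0], [0, 0, 0]], [[0, 0, 0], [0, 0, 0]], [[0, 0, 0], [0, 0, 0]]]}}

```text
time: 21.18
tool_pos: [511.6, -42.1, 208.6]
tcp_rot: [-3.141, 0.0, 0.17]
contact_force: [0.2, 0.4, 0.2]
grip_width: 55.3
finger_force: 0.0
```

Run:
```python
from h import *
m=bot.camera_model("wrist");im=bot.capture("wrist")[:,:,::-1];cv2.imwrite("pics/w5.png",im);hsv=cv2.cvtColor(im,cv2.COLOR_BGR2HSV)
b=Ro.from_euler('z',-.1712);bay=lambda P:b.apply(P-np.array([612.1,-69.2,0]))
r=cv2.inRange(hsv,(0,150,60),(8,255,255))
for c in cv2.findContours(r,0,2)[0]:
    if cv2.contourArea(c)>60: q,R=cv2.minEnclosingCircle(c);print(q,R,bay(ray(m,q,60)))
```

```text
(315.0, 185.5) 13.865524291992188 [[-52.92768638  45.58662676  60.        ]]
(343.6566162109375, 145.8975830078125) 9.201102256774902 [[-21.58752062  22.53828635  60.        ]]
```

View pics/w5.png

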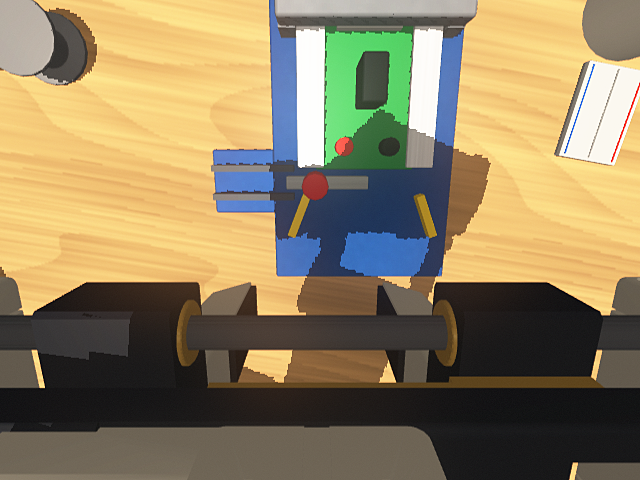

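The bolt is shut: the knob at px (315,186) works out to bay y ≈ 45 mm. The carrier is home behind it and the gripper is clear, so I'll hand in.

```bash
python3 -c "
from plant import bot
print(bot.close_job())"
```

```text
the job is handed in; nothing more can be done
None
```

The carrier is home against the stop, breadboard end first, the bolt is fully shut behind it, and the gripper was clear when I handed the job in at about 21 s; the hand-in gave no verdict.

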